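Close and lock the closet-light battery box

TASK

The battery of the closet light has been changed and its box was left open. Swing the box's lid fully shut, then push the winged stud in, turn it clockwise until it locks, and let go. It turns only in a narrow band of its travel, a little short of the bottom: feel for it, do not force the stud down or round, and leave the other things on the surface where they are.

Things in the scene. Friction and masses are not known exactly. Their poses are not given: they have to be found in the camera images.
- box: White plastic battery box, 200 x 180 x 90 mm high (without lid), fixed to the surface, open at the top, walls 5 mm. Origin: centre of its underside; z up; +x points to the side with the lid's hinge, -x to the side with the stud. The closed lid's top is 98 mm above the surface.
- lid (a joint): Lid angle (rad): 0 shut, grows as it opens upward, at most 1.3. Plate 198 x 180 x 8 mm, hinged along the box's +x upper edge (hinge line at box x = +100 mm, z = 90 mm, along box y). The hinge is stiff: the lid stays where it is left and takes 0.1 to 0.8 N m to move down. Nothing latches it but the stud.
- lid_edge (a point): Middle of the lid's free edge, on its top face, 200 mm from the hinge line; moves with the lid.
- stud_top (a point): Centre of the top of the steel winged stud, held captive in the lid 155 mm from the hinge line, on the middle line. From the top down: wing (flat bar) 38 long, 12 thick, 20 high; round flange 34 across, 4 thick; 19 mm of shank above the lid's top face. Top 141 mm above the surface with lid shut and stud up. The point's x axis lies along the wing, z up along the stud.
- stud_press (a joint): How far the stud is pushed in (m): 0 up; spring 3 N plus 0.3 N per mm. A cross pin (20 mm long, 4 mm square) below sits in a slot that blocks turning until pushed through. It is free to turn over 1.5 mm of travel, then drops into a groove 2.5 mm deep that blocks it again; the groove's floor is hard, felt as a sharp rise of force. Floor at 9 to 17 mm, unmeasured; free 2.5 to 4 mm above it.
- stud (a joint): Turn of the stud (rad): about 0 with the wing pointing to the hinge, positive clockwise from above. The locking notch is at 1.40 (play up to 0.15); a stop at 1.50 may be leant on. Let go at the notch, the spring lifts the pin 3 mm into it and it is locked (2 to 10 mm in). Friction 0.03 N m keeps it where it is left.
- receptacle: Steel receptacle inside the box under the stud's place, with slot, notch and groove; hidden by the shut lid. Origin: at the box's underside on the stud's axis (box x = -55 mm, y = 0). The stud's pin bears on it: more than 20 N between them is forcing, by pressing on the floor or by wrenching the pin against slot or groove.
- spare_battery: Loose black battery pack, 70 x 45 x 30 mm high. Origin: centre of its underside. To be left alone.
- polish_tin: Loose round metal tin, 68 mm across, 24 mm high. Origin: centre of its underside. To be left alone.
- brush: Loose small brush lying on the surface, 200 x 42 x 20 mm, its length along its x axis, handle to -x. Origin: its middle, on the surface. To be left alone.

How it is judged:
By the outcome, as a careful person would: the job done as asked, in the order asked, and still so for the second after the job is handed in, with the robot touching nothing.
It also fails if it takes over 61 s, if anything falls off the work surface, if the arm or the gripper's body presses on something with over 40 N, if the wrist force passes 120 N, or if a joint passes its speed limit or range.

ROBOT

A 7-joint arm with a two-finger parallel gripper is mounted at the origin on the work surface. World frame = base frame: x ahead of the robot, y to its left, z up, the work surface at z = 0. Lengths are in mm, angles in degrees, forces in N, time in s.
With the tool pointing down it reaches from about 400 to 875 mm from the base axis. Payload 6.5 kg.
Tool frame: the origin (TCP) lies midway between the tips of the shut fingers; the grasp point (between the pads) lies 19 mm behind it; z points along the fingers, y is the line along which they close (so a half turn about z gives the same grasp; the last joint's range is limited). The gripper opens to 85 mm and grips with 20 to 120 N. Pads are 22 mm wide; open, the fingers measure 114 mm over their backs; the gripper's body (76 mm by 85 mm) begins 54 mm behind the grasp point. The pads swing forward as they close: fully open they stand 13 mm farther back than shut.
Start: joints at [-72.663, 30.733, -0.252, 88.115, 0.149, 61.152, -4.079], TCP at [234.317, 606.288, 231.29] pointing down, gripper open.
Joint ranges: [-154.64, 154.64], [-21.42, 123.67], [-72.66, 72.17], [13.99, 137.28], [-74.86, 254.86], [10.95, 109.41], [-158.01, 158.01]. Speed limits (degrees/s): [136.94, 136.94, 180, 180, 180, 180, 180].

INTERFACE

Orientations are given as [roll, pitch, yaw] about the fixed x, y, z axes, in that order (R = Rz(yaw) Ry(pitch) Rx(roll)).
In Python, from station import r gives the robot as it stands.
- The arm moves only by the tool carry_out, never from a script. Its argument "plan" is a list of rows, each a list of 6 numbers: the shift along the tool's x, y, z in units of 40 mm (1.0 is 40 mm), then the turn, a rotation vector about the tool's x, y, z in units of 6 degrees (1.0 is 6 degrees). A call has 1 to 12 rows; each row is the pose to reach, as a shift and turn from the pose commanded when the call began, along the tool's axes at that moment; what a row does not reach only later rows make up. A row lasts 1/12 s, in which the tool goes at most 41.7 mm and 7.16 degrees, less where a joint would pass 70% of its speed; a pose out of reach is approached as far as the arm can. A call with a gripper value outside its range is refused whole. "jaw" is the finger opening in mm, from 0 to 85.4, set as the call begins (left out, the last holds). The fingers move at their own pace and stop on an object; "squeeze" is the grip in N (left out, the last holds). Time passes only in rows, so rows that repeat a pose let the fingers close. It gives the time, the measured TCP pose, the force, the opening and the grip force at its end, in the units of the state.
- r.read_state(): the state, without advancing time (a new reading comes with each control period).
- r.get_image(name): name is "scene" or "top" or "wrist"; returns (picture, depth): 384x512x3 uint8, red, green, blue; 384x512 float32, mm along the optical axis (not along the pixel's ray), 0 where there is no reading.
- r.calibration(name): a dict with "vertical_fov" (degrees; the focal length in pixels is half the picture's height over the tangent of half this angle, whatever the lens; pixels are square), "cx", "cy" (the principal point, pixels), "pose" (4x4, takes a point from camera to world coordinates). Camera axes: x right, y up, looking along -z (the intrinsics and any distortion apply to the point x, -y, -z); pixel columns grow to the right and rows downward; lengths in mm; the calibration is good to about 2 mm. A picture is of the moment at which its call begins: read the wrist's pose just before it. calibration takes no time and is no camera call; for the wrist camera it gives the pose at the moment of the call.
- r.hand_in(): hands the job in; it is judged then, once.
The state is a dict: "time_s": time; "qpos": joint angles; "dq": joint speeds; "joint_torque": joint torques, N m; "tcp_pos": TCP position; "ee_rot": TCP orientation; "contact_force": force on the tool from outside, world axes, zero at the start; "torque": the same for the moment, N m; "gripper_width": finger opening in mm; "finger_force": force on a finger pad.
Only numpy, scipy, OpenCV 4.12 (cv2) and the standard library are available. Lean on these libraries where they do the work, as an engineer would, in place of code of your own. Each camera call takes 0.05 s, during which the arm holds its last target. There are 200 camera calls.

## Working session

There is one attempt and no reset: what is moved stays moved. The work goes in short steps, Python scripts to look and compute and a tool call to move; the robot and the scene stay as the last step left them, time stands still between calls to the robot, and variables do not carry over. Pictures are saved under pics/ and viewed, at most 10 in all, crops included, and the job is handed in when it is done.

Besides the shell and the picture viewer there is one more tool, called as a command line: name --pt "numbers of a row" for each row, then --argument value for the rest. carry_out: Moves the arm, as the interface text tells. Its arguments: {"type":"object","properties":{"plan":{"type":"array"},"jaw":{"type":"number"},"squeeze":{"type":"number"}},"required":["plan"]}

```bash
ls; mkdir -p pics; cat > h.py <<'E'
import numpy as np, cv2
from station import r
def save(n,f,crop=None):
    im,d=r.get_image(n); np.savez('/tmp/'+f,im=im,d=d,P=r.calibration(n)['pose'])
    cv2.imwrite('pics/'+f+'.png',im[:,:,::-1]); return im,d
def pts(n,d,P=None):
    c=r.calibration(n); P=c['pose'] if P is None else P
    f=d.shape[0]/2/np.tan(np.radians(c['vertical_fov']/2))
    v,u=np.mgrid[:d.shape[0],:d.shape[1]]
    p=np.stack([(u-c['cx'])/f*d,-(v-c['cy'])/f*d,-d],-1)
    return p@np.array(P)[:3,:3].T+np.array(P)[:3,3]
E
python3 - <<'E'
from h import *
s=r.read_state();print(s)
for n in('scene','top'):
    save(n,n+'1');c=r.calibration(n);print({k:(np.round(v,2).tolist()) if not isinstance(v,str) else v for k,v in c.items()})
a=[cv2.imread(f'pics/{n}1.png') for n in('scene','top')]
E
```

```text
pics
{'time_s': 0.0, 'qpos': array([-72.66348514,  30.77613644,  -0.25353753,  88.17127598,
         0.15096864,  61.15095564,  -4.07801655]), 'dq': array([ 0.00223575, -0.07410821,  0.02427428,  0.02550978, -0.00743961,
        0.02333313,  0.00202712]), 'joint_torque': array([ 2.16274057e-04, -5.83409286e+01,  1.04835950e+00, -2.59102786e+01,
        1.22721418e-02,  9.57265293e-03,  1.68333793e-05]), 'tcp_pos': array([234.11795583, 605.69989148, 230.42467761]), 'ee_rot': array([-1.79902377e+02,  9.34267937e-03,  1.58876377e+02]), 'contact_force': array([ 0.05165769, -0.12755642,  0.74383169]), 'torque': array([-0.04618363,  0.01389418, -0.00670064]), 'finger_force': 0.0, 'gripper_width': 85.2946461892454}
{'vertical_fov': 54.37, 'cx': 258.22, 'cy': 187.35, 'pose': [[-0.75, 0.63, -0.21, 378.38], [-0.66, -0.71, 0.23, 247.98], [-0.0, 0.31, 0.95, 856.94], [0.0, 0.0, 0.0, 1.0]]}
{'vertical_fov': 49.73, 'cx': 261.98, 'cy': 193.66, 'pose': [[0.0, 0.99, -0.11, 427.7], [-1.0, 0.0, 0.0, 56.33], [0.0, 0.11, 0.99, 1054.77], [0.0, 0.0, 0.0, 1.0]]}
```

View pics/scene1.png

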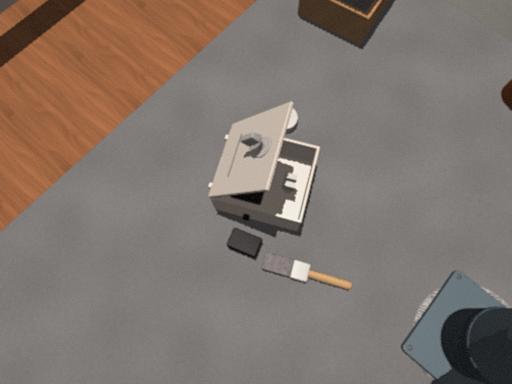

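View pics/top1.png

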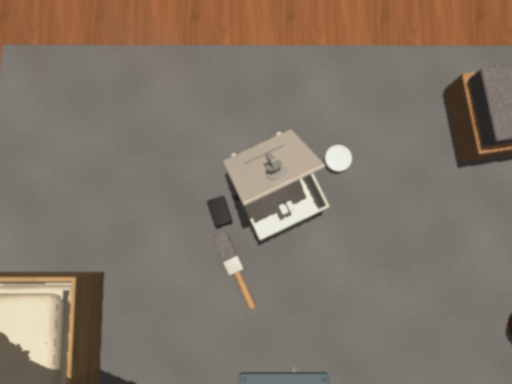

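The scene view shows the box with its lid half open, stud at about (252,142). In the top view the hinge is at the far side, from about (232,155) to (281,135). The box front edge runs from (262,238) to (326,207), the tin is at (338,158), the battery at (220,211) and the brush at (233,268).

```bash
python3 - <<'E'
from h import *
for n in('top','scene'):
    z=np.load(f'/tmp/{n}1.npz'); d=z['d']; im=z['im'].astype(int); p=pts(n,d)
    # lid plane: RANSAC among pts z>100
    if n=='top': roi=np.s_[110:250,200:360]
    else: roi=np.s_[90:240,195:330]
    q=p[roi].reshape(-1,3); c=im[roi].reshape(-1,3)
    print(n,'table z',np.median(q[:,2][q[:,2]<20]))
    lid=q[(q[:,2]>115)&(q[:,2]<400)&(d[roi].ravel()>0)]
    rng=np.random.default_rng(0);best=None
    for _ in range(300):
        a=lid[rng.choice(len(lid),3,False)];nn=np.cross(a[1]-a[0],a[2]-a[0])
        if np.linalg.norm(nn)<1:continue
        nn/=np.linalg.norm(nn);m=abs((lid-a[0])@nn)<3
        if best is None or m.sum()>best.sum():best=m
    L=lid[best];c0=L.mean(0);nn=np.linalg.svd(L-c0)[2][2];nn*=np.sign(nn[2])
    print('lid n',nn.round(3),'angle',np.arccos(nn[2]),'heading hinge dir',np.degrees(np.arctan2(nn[1],nn[0])),'N',len(L),len(lid))
    # 2D rect in plane
    hd=np.array([-nn[1],nn[0],0]);hd/=np.linalg.norm(hd);up=np.cross(nn,hd)
    for e,nm in((hd,'h'),(up,'u')):
        t=(L-c0)@e;print(nm,e.round(3),np.percentile(t,[0.5,99.5]).round(1))
    print('c0',c0.round(1),'z range',np.percentile(L[:,2],[0,1,99,100]).round(1))
    s=lid[((lid-c0)@nn)>12]; 
    h=(s-c0)@nn; print('stud',len(s),np.percentile(h,[50,90,99]).round(1),s[h>35].mean(0).round(1),len(s[h>35]))
    rim=q[(abs(q[:,2]-90)<6)&(c.sum(1)>450)]
    print('rim',len(rim)); 
    if len(rim)>10:
        R=cv2.minAreaRect(rim[:,:2].astype(np.float32));print(R,cv2.boxPoints(R).round(1).tolist())
E
```

```text
top table z -0.7791034461072286
lid n [0.693 0.334 0.639] angle 0.8772019208395547 heading hinge dir 25.712412127179405 N 3325 3742
h [-0.434  0.901  0.   ] [-89.7  88. ]
u [-0.576 -0.277  0.769] [-94.9  77.6]
c0 [583.8  34.2 189.1] z range [115.1 116.7 247.7 250.5]
stud 198 [30.2 43.  43.9] [591.9  37.6 243.5] 80
rim 310
((565.7059936523438, 23.969497680664062), (212.6680908203125, 179.6508331298828), 25.60856056213379) [[431.0, 59.0], [508.6000061035156, -103.0], [700.4000244140625, -11.100000381469727], [622.7999877929688, 150.89999389648438]]
scene table z 0.53883744647203
lid n [0.694 0.335 0.638] angle 0.8793018474735016 heading hinge dir 25.78649273120338 N 3781 4335
h [-0.435  0.9    0.   ] [-95.1  82.7]
u [-0.574 -0.277  0.77 ] [-96.9  76.8]
c0 [580.3  38.3 190.6] z range [115.1 116.7 248.7 251.1]
stud 268 [32.2 43.  43.8] [590.1  37.6 244.2] 115
rim 351
((564.6179809570312, 22.322105407714844), (212.41848754882812, 180.91014099121094), 25.63858413696289) [[429.70001220703125, 57.900001525878906], [508.0, -105.19999694824219], [699.5, -13.300000190734863], [621.2000122070312, 149.8000030517578]]
```

```bash
cat >> h.py <<'E'
from scipy.spatial.transform import Rotation as Ro
B=np.array([559.4,20.6]); TH=25.7
def bw(x,y,z):
    c,s=np.cos(np.radians(TH)),np.sin(np.radians(TH)); return np.array([B[0]+c*x-s*y,B[1]+s*x+c*y,z])
def move(target,rpy):
    "units from current pose"
    s=r.read_state(); R0=Ro.from_euler('xyz',s['ee_rot'],degrees=True)
    d=R0.inv().apply(np.array(target)-s['tcp_pos'])/40
    w=np.degrees((R0.inv()*Ro.from_euler('xyz',rpy,degrees=True)).as_rotvec())/6
    return d.round(2),w.round(2)
E
python3 - <<'E'
from h import *
z=np.load('/tmp/top1.npz');p=pts('top',z['d'])
for u,v in((40,320),(90,330),(75,285),(120,300),(150,250),(280,380),(490,100),(338,158),(220,211),(233,266)):print((u,v),p[v,u].round(0))
for q in((370,340,340),tuple(bw(-15,55,300)),):print(q,move(q,(180,0,205.7)))
E
```

```text
(40, 320) [261. 522. 153.]
(90, 330) [222. 451.  64.]
(75, 285) [334. 452. 154.]
(120, 300) [281. 406.  -0.]
(150, 250) [404. 336.  -3.]
(280, 380) [95.  9. 13.]
(490, 100) [ 741. -457.  159.]
(338, 158) [ 636. -140.   22.]
(220, 211) [501. 157.  27.]
(233, 266) [366. 124.  16.]
(370, 340, 340) (array([-5.56, -4.98, -2.73]), array([-0.02, -0.01, -7.8 ]))
(np.float64(522.0325950278537), np.float64(63.65434990390187), np.float64(300.0)) (array([-11.6 , -10.05,  -1.72]), array([-0.02, -0.01, -7.8 ]))
```

carry_out --pt "0 0 -1 0 0 0" --pt "0 0 -2 0 0 0" --pt "-0.7 -0.6 -2.7 0 0 -0.7" --pt "-1.4 -1.2 -2.7 0 0 -1.5" --pt "-2.1 -1.8 -2.7 0 0 -2.3" --pt "-2.8 -2.4 -2.7 0 0 -3" --pt "-3.5 -3 -2.7 0 0 -3.8" --pt "-4.2 -3.6 -2.7 0 0 -4.5" --pt "-4.9 -4.2 -2.7 0 0 -5.3" --pt "-5.6 -4.8 -2.7 0 0 -6" --pt "-6.3 -5.4 -2.7 0 0 -6.8" --pt "-7 -6 -2.7 0 0 -7.8" --jaw 0

```text
time_s: 1.1
tcp_pos: [409.3, 279.6, 339.1]
ee_rot: [-180.0, -0.0, -154.1]
contact_force: [0.9, -0.5, 0.4]
gripper_width: 0.1
finger_force: 0.0
```

```bash
python3 - <<'E'
from h import *
print(r.read_state()['qpos'].round(0),move(bw(-15,55,300),(180,0,205.7)))
E
```

```text
[-42.   9.   2. 103.  -0.  67.  77.] (array([-0.18, -6.09,  0.98]), array([-0.  , -0.  ,  0.03]))
```

carry_out --pt "0 -0.8 0 0 0 0" --pt "0 -1.6 0 0 0 0" --pt "0 -2.4 0 0 0 0" --pt "0 -3.2 0 0 0 0" --pt "-0.1 -4 0 0 0 0" --pt "-0.1 -4.7 0.2 0 0 0" --pt "-0.1 -5.3 0.5 0 0 0" --pt "-0.2 -5.8 0.8 0 0 0" --pt "-0.2 -6.1 1 0 0 0" --pt "-0.2 -6.1 1 0 0 0" --pt "-0.2 -6.1 1 0 0 0"

```text
time_s: 2.02
tcp_pos: [521.4, 64.9, 298.9]
ee_rot: [180.0, -0.1, -154.4]
contact_force: [0.7, 0.4, 1.0]
gripper_width: 0.0
finger_force: 0.0
```

```bash
python3 - <<'E'
from h import *
s=r.read_state();print(s['tcp_pos'],s['contact_force'],move(bw(-15,55,300),(180,0,205.7)))
save('wrist','w1');save('scene','s2')
cv2.imwrite('pics/c2.png',np.hstack([cv2.imread('pics/w1.png'),cv2.imread('pics/s2.png')])[:, :].__getitem__(np.s_[:,:800]))
E
```

```text
[521.41569493  64.86793454 298.85699144] [0.71091195 0.42455712 0.99745456] (array([-0.  , -0.03, -0.03]), array([ 0.  , -0.01, -0.02]))
```

View pics/c2.png

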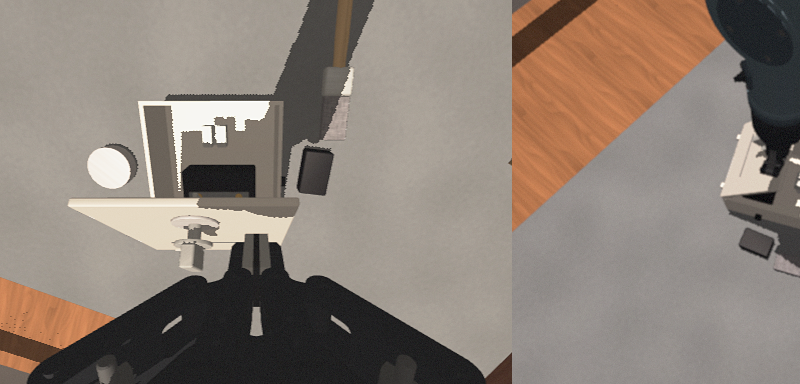

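The wrist view shows closed fingertips at (257,237), over the lid's free edge (row 200) and to the +y side of the stud at (192,250). Clear to push down.

carry_out --pt "0 0 0.4 0 0 0" --pt "0 0 0.8 0 0 0" --pt "0 0 1.1 0 0 0" --pt "0 0 1.3 0 0 0" --pt "0.05 0 1.5 0 0 0" --pt "0.15 0 1.7 0 0 0" --pt "0.25 0 1.9 0 0 0" --pt "0.35 0 2.1 0 0 0" --pt "0.45 0 2.3 0 0 0" --pt "0.5 0 2.5 0 0 0" --pt "0.6 0 2.7 0 0 0"

```text
time_s: 3.03
tcp_pos: [500.1, 54.5, 190.6]
ee_rot: [-180.0, 0.0, -154.3]
contact_force: [-0.5, 0.2, 2.0]
gripper_width: 0.2
finger_force: 0.8
```

carry_out --pt "0.05 0 0.2 0 0 0" --pt "0.15 0 0.4 0 0 0" --pt "0.22 0 0.6 0 0 0" --pt "0.3 0 0.8 0 0 0" --pt "0.37 0 1 0 0 0" --pt "0.44 0 1.2 0 0 0" --pt "0.5 0 1.4 0 0 0" --pt "0.53 0 1.55 0 0 0" --pt "0.56 0 1.7 0 0 0" --pt "0.6 0 1.8 0 0 0" --pt "0.6 0 1.9 0 0 0" --pt "0.6 0 1.95 0 0 0"

```text
time_s: 4.03
tcp_pos: [478.4, 44.1, 112.8]
ee_rot: [180.0, -0.0, -154.3]
contact_force: [-1.0, -0.3, 0.4]
gripper_width: 0.2
finger_force: 0.5
```

carry_out --pt "0 0 0.08 0 0 0" --pt "0 0 0.16 0 0 0" --pt "0 0 0.24 0 0 0" --pt "0 0 0.3 0 0 0" --pt "0 0 0.36 0 0 0" --pt "0 0 0.38 0 0 0" --pt "0 0 0.38 0 0 0"

```text
time_s: 4.62
tcp_pos: [478.7, 44.3, 98.1]
ee_rot: [180.0, -0.0, -154.3]
contact_force: [-0.6, 0.2, 0.3]
gripper_width: 0.4
finger_force: 0.1
```

carry_out --pt "0 0 0.03 0 0 0" --pt "0 0 0.06 0 0 0" --pt "0 0 0.06 0 0 0" --pt "0 0 0.06 0 0 0"

```text
time_s: 4.95
tcp_pos: [478.8, 44.3, 97.8]
ee_rot: [180.0, 0.0, -154.4]
contact_force: [-7.8, -1.9, 30.4]
gripper_width: -0.1
finger_force: 15.4
```

carry_out --pt "0 0 -0.5 0 0 0" --pt "0 0 -1 0 0 0" --pt "0 0 -1.8 0 0 0" --pt "0 0 -2.6 0 0 0" --pt "0 0.4 -3.2 0 0 0" --pt "0 0.8 -3.2 0 0 0" --pt "0 1.2 -3.2 0 0 0" --pt "0 1.4 -3.2 0 0 0" --pt "0 1.4 -3.2 0 0 0" --pt "0 1.4 -3.2 0 0 0" --jaw 45

```text
time_s: 5.78
tcp_pos: [454.4, 94.5, 223.5]
ee_rot: [-180.0, -0.0, -154.3]
contact_force: [0.0, -0.9, -0.4]
gripper_width: 44.7
finger_force: 0.0
```

```bash
python3 - <<'E'
from h import *
s=r.read_state();print(s['tcp_pos'],s['contact_force'],s['gripper_width'],s['qpos'].round())
im,d=save('wrist','w3');p=pts('wrist',d)
z=p[...,2];ok=d>0
m=ok&(abs(z-98)<5);print('lid z',np.median(z[m]))
w=(ok&(z>134)&(z<148)).astype(np.uint8);n,lab,st,cen=cv2.connectedComponentsWithStats(w)
for i in range(1,n):
    if st[i,4]>60:
        q=p[lab==i];print(st[i],q.mean(0).round(1));R=cv2.minAreaRect(q[:,:2].astype(np.float32));print(R)
print('expect',bw(-55,0,141))
E
```

```text
[454.38330528  94.53217368 223.46352111] [ 0.03456634 -0.90793095 -0.43069093] 44.684676148285234 [-27.  13.  11. 116.  -3.  51. 102.]
lid z 98.46539075670972
[122 185  23  41 642] [507.2  -5.4 140.4]
((508.8063659667969, -5.71759033203125), (38.198219299316406, 12.371707916259766), 28.48610496520996)
expect [509.84076383  -3.25124965 141.        ]
```

View pics/w3.png

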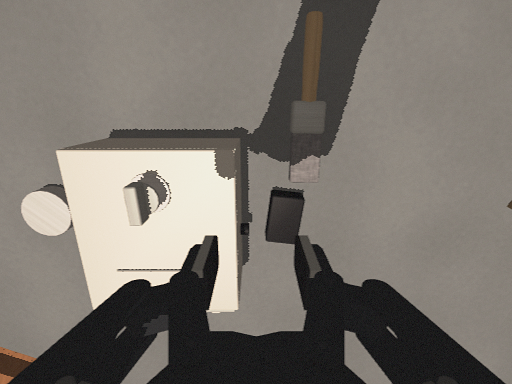

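The wrist view shows the lid flat shut with the stud at (135,205), its wing pointing to the hinge. I moved the wrong way in y, so I'll go above the stud now.

```bash
python3 - <<'E'
from h import *
print(move((509.2,-4.8,210),(180,0,208.0)))
E
```

```text
(array([-0.16, -2.82,  0.34]), array([-0.  , -0.  , -0.39]))
```

carry_out --pt "0 -0.6 0 0 0 0" --pt "-0.1 -1.2 0 0 0 -0.2" --pt "-0.1 -1.8 0.1 0 0 -0.4" --pt "-0.15 -2.4 0.2 0 0 -0.4" --pt "-0.16 -2.7 0.3 0 0 -0.4" --pt "-0.16 -2.82 0.34 0 0 -0.4" --pt "-0.16 -2.82 0.34 0 0 -0.4" --pt "-0.16 -2.82 0.34 0 0 -0.4"

```text
time_s: 6.5
tcp_pos: [508.7, -4.1, 209.8]
ee_rot: [180.0, -0.0, -152.0]
contact_force: [0.9, 1.3, -0.1]
gripper_width: 45.2
finger_force: 0.0
```

```bash
python3 - <<'E'
from h import *
s=r.read_state();print(s['tcp_pos'],s['ee_rot'],s['contact_force'],s['gripper_width'],s['qpos'].round())
im,d=save('wrist','w4');p=pts('wrist',d)
z=p[...,2];ok=d>0
print('lid z',np.median(z[ok&(abs(z-98)<5)]))
w=(ok&(z>136)&(z<147)).astype(np.uint8);n,lab,st,cen=cv2.connectedComponentsWithStats(w)
for i in range(1,n):
    if st[i,4]>100:
        q=p[lab==i];R=cv2.minAreaRect(q[:,:2].astype(np.float32));print(st[i],R,q.mean(0))
        S=Ro.from_euler('xyz',s['ee_rot'],degrees=True);print('in tool',S.inv().apply([*R[0],141]-s['tcp_pos']).round(1))
E
```

```text
[508.67343117  -4.07236547 209.84199443] [ 1.79971588e+02 -4.14736917e-02 -1.51955379e+02] [ 0.86328928  1.28307117 -0.07682395] 45.19125658819393 [-16.  19.  14. 111.  -6.  51. 119.]
lid z 98.63037293473901
[249 183  15  43 605] ((508.6997985839844, -5.107688903808594), (37.358375549316406, 11.866634368896484), 27.517597198486328) [507.83523533  -5.77122885 141.22114703]
in tool [ 0.4 -1.  68.8]
```

View pics/w4.png

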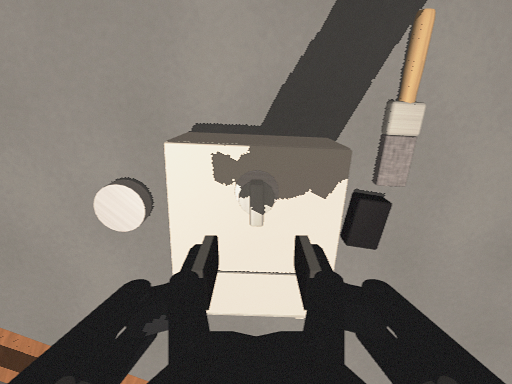

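The stud's wing is at (257,205), midway between the fingers, and aligned with them. I'll descend and grip.

carry_out --pt "0 -0.01 0.4 0 0 0" --pt "0 -0.01 0.8 0 0 0" --pt "0 -0.01 1.2 0 0 0" --pt "0 -0.01 1.6 0 0 0" --pt "0 -0.01 1.9 0 0 0" --pt "0 -0.01 2.1 0 0 0" --pt "0 -0.01 2.15 0 0 0" --pt "0 -0.01 2.15 0 0 0" --pt "0 -0.01 2.15 0 0 0"

```text
time_s: 7.3
tcp_pos: [509.6, -4.2, 124.7]
ee_rot: [-180.0, 0.1, -151.9]
contact_force: [0.2, -0.6, -0.2]
gripper_width: 44.8
finger_force: 0.0
```

carry_out --pt "0 0 0 0 0 0" --pt "0 0 0 0 0 0" --pt "0 0 0 0 0 0" --pt "0 0 0 0 0 0" --pt "0 0 0 0 0 0" --pt "0 0 0 0 0 0" --pt "0 0 0 0 0 0" --jaw 8 --squeeze 50

```text
time_s: 7.88
tcp_pos: [509.3, -3.9, 124.2]
ee_rot: [180.0, 0.0, -151.9]
contact_force: [-1.6, 2.7, 2.4]
gripper_width: 10.6
finger_force: 51.3
```

```bash
cat > st.py <<'E'
from h import *
s=r.read_state();print(s['time_s'],s['tcp_pos'].round(2),s['ee_rot'].round(2),'F',s['contact_force'].round(1),'T',s['torque'].round(3),s['gripper_width'],s['finger_force'])
E
python3 st.py
```

```text
7.8833 [509.29  -3.93 124.25] [ 1.7997e+02  3.0000e-02 -1.5190e+02] F [-1.6  2.7  2.4] T [ 0.771  0.195 -0.015] 10.63206192301695 51.342984437942505
```

carry_out --pt "0 -0.005 0.025 0 0 0" --pt "0 -0.005 0.05 0 0 0" --pt "0 -0.005 0.075 0 0 0" --pt "0 -0.005 0.1 0 0 0" --pt "0 -0.005 0.125 0 0 0" --pt "0 -0.005 0.125 0 0 0" --pt "0 -0.005 0.125 0 0 0"

```text
time_s: 8.47
tcp_pos: [509.3, -4.0, 119.1]
ee_rot: [180.0, 0.0, -151.9]
contact_force: [-2.5, 4.9, 3.8]
gripper_width: 10.7
finger_force: 51.6
```

carry_out --pt "0 0 0.025 0 0 0" --pt "0 0 0.05 0 0 0" --pt "0 0 0.075 0 0 0" --pt "0 0 0.075 0 0 0" --pt "0 0 0.075 0 0 0"

```text
time_s: 8.88
tcp_pos: [509.3, -4.0, 116.1]
ee_rot: [180.0, 0.0, -151.9]
contact_force: [-1.7, 5.2, 5.7]
gripper_width: 10.5
finger_force: 51.6
```

carry_out --pt "0 0.01 0.015 0 0 0" --pt "0 0.01 0.015 0 0 0" --pt "0 0.01 0.015 0 0 0"

```text
time_s: 9.13
tcp_pos: [509.3, -4.0, 115.7]
ee_rot: [180.0, 0.0, -151.9]
contact_force: [-1.2, 4.5, 4.8]
gripper_width: 10.9
finger_force: 51.7
```

carry_out --pt "0 0 0.015 0 0 0" --pt "0 0 0.015 0 0 0" --pt "0 0 0.015 0 0 0"

```text
time_s: 9.38
tcp_pos: [509.3, -4.0, 115.0]
ee_rot: [180.0, 0.0, -151.9]
contact_force: [-1.1, 4.2, 5.7]
gripper_width: 10.8
finger_force: 51.7
```

carry_out --pt "0 0.01 0.015 0 0 0" --pt "0 0.01 0.015 0 0 0" --pt "0 0.01 0.015 0 0 0"

```text
time_s: 9.63
tcp_pos: [509.3, -3.9, 114.5]
ee_rot: [-180.0, 0.0, -151.9]
contact_force: [-1.3, 4.0, 5.9]
gripper_width: 10.9
finger_force: 51.7
```

carry_out --pt "0 0 0.0125 0 0 0" --pt "0 0 0.0125 0 0 0" --pt "0 0 0.0125 0 0 0"

```text
time_s: 9.88
tcp_pos: [509.3, -3.9, 114.0]
ee_rot: [-180.0, 0.0, -151.9]
contact_force: [-1.5, 3.2, 5.6]
gripper_width: 10.8
finger_force: 51.8
```

carry_out --pt "0 0.01 0.0125 0 0 0" --pt "0 0.01 0.0125 0 0 0" --pt "0 0.01 0.0125 0 0 0"

```text
time_s: 10.13
tcp_pos: [509.3, -3.9, 113.6]
ee_rot: [-180.0, 0.1, -151.9]
contact_force: [-0.9, 3.1, 6.9]
gripper_width: 10.7
finger_force: 51.7
```

carry_out --pt "0 0 0.0125 0 0 0" --pt "0 0 0.0125 0 0 0" --pt "0 0 0.0125 0 0 0"

```text
time_s: 10.38
tcp_pos: [509.3, -3.9, 113.1]
ee_rot: [-180.0, 0.0, -151.9]
contact_force: [-1.6, 2.9, 5.8]
gripper_width: 10.6
finger_force: 51.8
```

Depth is 11.1 mm with no floor yet.

carry_out --pt "0 0 0.0125 0 0 0" --pt "0 0 0.0125 0 0 0" --pt "0 0 0.0125 0 0 0"

```text
time_s: 10.63
tcp_pos: [509.3, -3.9, 112.6]
ee_rot: [-180.0, 0.0, -151.9]
contact_force: [-1.8, 3.2, 6.3]
gripper_width: 10.6
finger_force: 51.8
```

carry_out --pt "0 0 0.0125 0 0 0" --pt "0 0 0.0125 0 0 0" --pt "0 0 0.0125 0 0 0"

```text
time_s: 10.88
tcp_pos: [509.3, -3.9, 112.1]
ee_rot: [-180.0, 0.0, -151.9]
contact_force: [-1.7, 3.1, 6.0]
gripper_width: 10.8
finger_force: 51.8
```

carry_out --pt "0 0 0.0125 0 0 0" --pt "0 0 0.0125 0 0 0" --pt "0 0 0.0125 0 0 0"

```text
time_s: 11.13
tcp_pos: [509.3, -3.9, 111.6]
ee_rot: [-180.0, 0.0, -151.9]
contact_force: [-0.6, 2.6, 6.1]
gripper_width: 10.7
finger_force: 51.9
```

carry_out --pt "0 0 0.0125 0 0 0" --pt "0 0 0.0125 0 0 0" --pt "0 0 0.0125 0 0 0"

```text
time_s: 11.38
tcp_pos: [509.3, -3.9, 111.2]
ee_rot: [-180.0, 0.0, -151.9]
contact_force: [-1.7, 4.0, 6.9]
gripper_width: 10.5
finger_force: 51.9
```

carry_out --pt "0 0 0.0125 0 0 0" --pt "0 0 0.0125 0 0 0" --pt "0 0 0.0125 0 0 0"

```text
time_s: 11.63
tcp_pos: [509.3, -3.9, 110.7]
ee_rot: [-180.0, 0.0, -151.9]
contact_force: [-2.1, 2.6, 6.3]
gripper_width: 9.9
finger_force: 51.9
```

carry_out --pt "0 0 0.0125 0 0 0" --pt "0 0 0.0125 0 0 0" --pt "0 0 0.0125 0 0 0"

```text
time_s: 11.88
tcp_pos: [509.3, -3.8, 110.2]
ee_rot: [-180.0, 0.0, -151.9]
contact_force: [-1.8, 3.6, 6.9]
gripper_width: 10.3
finger_force: 52.0
```

carry_out --pt "0 0 0.0125 0 0 0" --pt "0 0 0.0125 0 0 0" --pt "0 0 0.0125 0 0 0"

```text
time_s: 12.13
tcp_pos: [509.3, -3.9, 110.1]
ee_rot: [-180.0, 0.1, -151.9]
contact_force: [-3.1, 2.5, 12.1]
gripper_width: 10.6
finger_force: 52.8
```

carry_out --pt "0 0 0.0125 0 0 0" --pt "0 0 0.0125 0 0 0" --pt "0 0 0.0125 0 0 0"

```text
time_s: 12.38
tcp_pos: [509.4, -3.9, 110.1]
ee_rot: [-180.0, 0.1, -151.9]
contact_force: [-4.6, 2.8, 17.5]
gripper_width: 11.0
finger_force: 53.5
```

The floor is at z = 110.1. The turning band's middle should be at z ≈ 113.3.

carry_out --pt "0 0 -0.03 0 0 0" --pt "0 0 -0.06 0 0 0" --pt "0 0 -0.09 0 0 0" --pt "0 0 -0.103 0 0 0" --pt "0 0 -0.103 0 0 0" --pt "0 0 -0.103 0 0 0"

```text
time_s: 12.88
tcp_pos: [509.3, -3.9, 113.3]
ee_rot: [-180.0, 0.1, -151.9]
contact_force: [-2.1, 3.6, 5.5]
gripper_width: 10.8
finger_force: 51.8
```

```bash
python3 st.py
```

```text
12.8833 [509.27  -3.88 113.28] [-1.7996e+02  5.0000e-02 -1.5194e+02] F [-2.1  3.6  5.5] T [ 0.553  0.283 -0.026] 10.779904511648 51.80340886116028
```

Small twist to test, 3° at first (0.5 unit).

carry_out --pt "0 0 0 0 0 0.15" --pt "0 0 0 0 0 0.3" --pt "0 0 0 0 0 0.5" --pt "0 0 0 0 0 0.5"

```text
time_s: 13.22
tcp_pos: [509.3, -3.9, 113.2]
ee_rot: [-180.0, 0.0, -155.0]
contact_force: [-0.9, 2.8, 5.9]
gripper_width: 10.6
finger_force: 51.8
```

```bash
python3 st.py
```

```text
13.2167 [509.26  -3.87 113.23] [-1.7996e+02  5.0000e-02 -1.5499e+02] F [-0.9  2.8  5.9] T [ 0.593  0.249 -0.019] 10.615033773787658 51.79678559303284
```

carry_out --pt "0 0 0 0 0 0.2" --pt "0 0 0 0 0 0.4" --pt "0 0 0 0 0 0.6" --pt "0 0 0 0 0 0.6"

```text
time_s: 13.55
tcp_pos: [509.2, -3.9, 113.2]
ee_rot: [-180.0, 0.0, -158.6]
contact_force: [-0.6, 3.1, 6.1]
gripper_width: 10.6
finger_force: 51.8
```

```bash
python3 st.py
```

```text
13.55 [509.24  -3.9  113.22] [-1.7996e+02  5.0000e-02 -1.5860e+02] F [-0.6  3.1  6.1] T [ 0.578  0.219 -0.011] 10.59444688819589 51.79687678813934
```

carry_out --pt "0 0 0 0 0 0.5" --pt "0 0 0 0 0 1" --pt "0 0 0 0 0 1.5" --pt "0 0 0 0 0 2" --pt "0 0 0 0 0 2.5" --pt "0 0 0 0 0 3" --pt "0 0 0 0 0 3" --pt "0 0 0 0 0 3"

```text
time_s: 14.22
tcp_pos: [509.2, -3.9, 113.2]
ee_rot: [-180.0, 0.0, -176.5]
contact_force: [-1.8, 3.3, 4.9]
gripper_width: 10.8
finger_force: 51.8
```

```bash
python3 st.py
```

```text
14.2167 [509.19  -3.89 113.22] [-1.7998e+02  5.0000e-02 -1.7654e+02] F [-1.8  3.3  4.9] T [ 0.533  0.24  -0.042] 10.768281568696285 51.80208921432495
```

carry_out --pt "0 0 0 0 0 0.6" --pt "0 0 0 0 0 1.2" --pt "0 0 0 0 0 1.8" --pt "0 0 0 0 0 2.4" --pt "0 0 0 0 0 3" --pt "0 0 0 0 0 3.6" --pt "0 0 0 0 0 4.2" --pt "0 0 0 0 0 4.8" --pt "0 0 0 0 0 5.4" --pt "0 0 0 0 0 6" --pt "0 0 0 0 0 6"

```text
time_s: 15.13
tcp_pos: [509.0, -3.9, 113.2]
ee_rot: [-180.0, 0.0, 147.3]
contact_force: [-1.0, 2.6, 5.8]
gripper_width: 10.7
finger_force: 51.8
```

```bash
python3 st.py
```

```text
15.1333 [509.05  -3.87 113.17] [-1.7999e+02  3.0000e-02  1.4729e+02] F [-1.   2.6  5.8] T [0.635 0.344 0.003] 10.654515166091327 51.79843246936798
```

carry_out --pt "0 0 0 0 0 0.5" --pt "0 0 0 0 0 1" --pt "0 0 0 0 0 1.5" --pt "0 0 0 0 0 2" --pt "0 0 0 0 0 2.5" --pt "0 0 0 0 0 3" --pt "0 0 0 0 0 3.4" --pt "0 0 0 0 0 3.4" --pt "0 0 0 0 0 3.4"

```text
time_s: 15.88
tcp_pos: [509.0, -3.9, 113.2]
ee_rot: [180.0, 0.0, 127.1]
contact_force: [-2.0, 3.3, 5.1]
gripper_width: 10.4
finger_force: 51.8
```

```bash
python3 st.py
```

```text
15.8833 [509.02  -3.86 113.2 ] [1.7999e+02 3.0000e-02 1.2706e+02] F [-2.   3.3  5.1] T [ 0.631  0.385 -0.015] 10.41301433941789 51.79877758026123
```

carry_out --pt "0 0 0 0 0 0.2" --pt "0 0 0 0 0 0.4" --pt "0 0 0 0 0 0.4"

```text
time_s: 16.13
tcp_pos: [509.0, -3.9, 113.2]
ee_rot: [180.0, 0.0, 124.6]
contact_force: [-1.7, 2.6, 5.0]
gripper_width: 10.3
finger_force: 51.8
```

```bash
python3 st.py
```

```text
16.1333 [509.    -3.86 113.2 ] [1.7999e+02 2.0000e-02 1.2461e+02] F [-1.7  2.6  5. ] T [ 0.675  0.425 -0.011] 10.34547639628928 51.78942918777466
```

carry_out --pt "0 0 -0.02 0 0 0" --pt "0 0 -0.04 0 0 0" --pt "0 0 -0.05 0 0 0" --pt "0 0 -0.05 0 0 0"

```text
time_s: 16.47
tcp_pos: [509.0, -3.9, 115.2]
ee_rot: [180.0, 0.0, 124.7]
contact_force: [-1.0, 3.2, 4.5]
gripper_width: 10.8
finger_force: 51.7
```

```bash
python3 st.py
```

```text
16.4667 [508.96  -3.86 115.21] [1.7999e+02 1.0000e-02 1.2467e+02] F [-1.   3.2  4.5] T [0.573 0.371 0.001] 10.771691816615522 51.71730995178223
```

carry_out --pt "0 0 -0.0125 0 0 0" --pt "0 0 -0.025 0 0 0" --pt "0 0 -0.03 0 0 0" --pt "0 0 -0.03 0 0 0"

```text
time_s: 16.8
tcp_pos: [509.0, -3.8, 116.4]
ee_rot: [180.0, 0.0, 124.7]
contact_force: [-1.4, 3.5, 4.9]
gripper_width: 11.1
finger_force: 51.7
```

```bash
python3 st.py
```

```text
16.8 [508.97  -3.84 116.38] [1.7999e+02 1.0000e-02 1.2467e+02] F [-1.4  3.5  4.9] T [ 0.624  0.312 -0.078] 11.076736713863056 51.68863356113434
```

carry_out --pt "0 0 0 0 0 0" --pt "0 0 0 0 0 0" --pt "0 0 0 0 0 0" --pt "0 0 0 0 0 0" --pt "0 0 -0.3 0 0 0" --pt "0 0 -0.8 0 0 0" --pt "0 0 -1.4 0 0 0" --pt "0 0 -2 0 0 0" --pt "0 0 -2.3 0 0 0" --pt "0 0 -2.3 0 0 0" --pt "0 0 -2.3 0 0 0" --jaw 45

```text
time_s: 17.72
tcp_pos: [509.0, -3.4, 208.5]
ee_rot: [179.9, 0.0, 124.7]
contact_force: [0.3, -0.1, -0.2]
gripper_width: 45.0
finger_force: 0.0
```

```bash
python3 - <<'E'
from h import *
s=r.read_state();print(s['tcp_pos'],s['contact_force'],s['gripper_width'])
im,d=save('wrist','w5');p=pts('wrist',d)
z=p[...,2];ok=d>0
print('lid z',np.median(z[ok&(abs(z-98)<5)]))
near=ok&(np.hypot(p[...,0]-509,p[...,1]+4.5)<22)&(z>117)&(z<150)
print(np.histogram(z[near],bins=np.arange(117,150,2)))
top=np.percentile(z[near],90);q=p[near&(z>top-4)];R=cv2.minAreaRect(q[:,:2].astype(np.float32));print(top,R)
E
```

```text
[508.97360816  -3.44104188 208.52811166] [ 0.29082616 -0.14710019 -0.15476388] 44.982990957260995
lid z 97.5041432448603
(array([  8,   7,   8,  10,  10,   4,  21, 345, 213,   0,   0,   0,   0,
         0,   0,   0]), array([117, 119, 121, 123, 125, 127, 129, 131, 133, 135, 137, 139, 141,
       143, 145, 147, 149]))
133.60502260970037 ((507.8579406738281, -5.0351104736328125), (11.61998462677002, 37.758819580078125), 34.64236831665039)
```

View pics/w5.png

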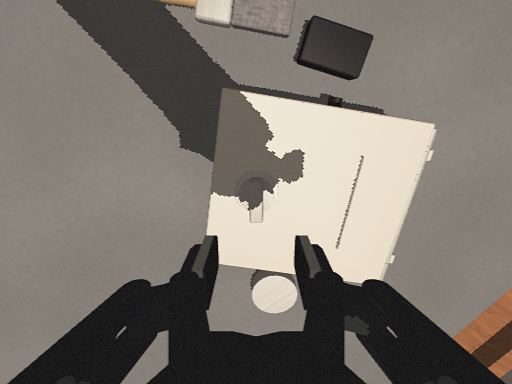

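The wrist view shows the lid shut and the wing at (257,205), turned about 81°. Its top is at z ≈ 133 (about 8 mm in), so the stud is locked, and the loose things look undisturbed.

```bash
python3 -c "
from station import r
print(r.hand_in())"
```

```text
the job is handed in; nothing more can be done
None
```

The job is handed in: the lid is shut and the stud is pushed in, turned about 81° clockwise and released, sitting about 8 mm in (within the locked range). The loose things looked undisturbed, and it took about 18 s of the 61 s.

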